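# Sort two trivet slats into the clamp and hold them clamped

## Robot

A 6-joint arm with a two-finger parallel gripper is mounted at the origin on a cart in front of the work surface, level with it; the furniture and walls round the work are solid. World frame = base frame: x ahead of the robot, y to its left, z up, the work surface at z = 0. Lengths are in m, angles in rad, forces in N, time in s.
With the tool pointing down it reaches from about 0.275 to 0.75 m from the base axis. Payload 10.2 kg.
Tool frame: the origin (TCP) lies midway between the tips of the shut fingers; the grasp point (between the pads) lies 19 mm behind it; z points along the fingers, y is the line along which they close (so a half turn about z gives the same grasp; the last joint's range is limited). The gripper opens to 85 mm and grips with 20 to 120 N. Pads are 22 mm wide; open, the fingers measure 114 mm over their backs; the gripper's body (76 mm by 85 mm) begins 54 mm behind the grasp point. The pads swing forward as they close: fully open they stand 13 mm farther back than shut.
Start: joints at [1.034, 0.313, 1.498, -0, 1.331, -0.223], TCP at [0.162, 0.499, 0.231] pointing down, gripper open.
Joint ranges: [-2.94, 2.94], [-0.97, 2.17], [0.19, 2.56], [-1.23, 4.37], [0.02, 3.11], [-2.88, 2.88]. Speed limits (rad/s): [2.39, 2.39, 3.01, 3.14, 3.14, 3.14].

## Interface

Orientations are given as a unit quaternion [w, x, y, z].
In Python, from rig import readout, vision, robot gives the robot as it stands.
- The arm moves only by the tool step_arm, never from a script. Its argument "commands" is text: rows parted by semicolons, each of 6 numbers parted by spaces: the shift along the world's x, y, z in cm, then the turn, a rotation vector about the world's x, y, z in degrees. A call has 1 to 20 rows; each row shifts and turns the commanded pose from where the row before left it; what a row does not reach is not made up. A row lasts 1/10 s, in which the tool goes at most 50 mm and 8.59 degrees, less where a joint would pass 70% of its speed; a pose out of reach is approached as far as the arm can. A call is refused whole if a number of a shift passes 5 or a number of a turn 8.59, either way. A call with a gripper value outside its range is refused whole. "jaw" is the opening, from -1 (shut) to 1 (fully open), set as the call begins (left out, the last holds). The fingers move at their own pace and stop on an object; "newtons" is the grip in N (left out, the last holds). Time passes only in rows, so rows that do not move let the fingers close. It gives the time, the measured TCP pose, the force, the opening and the grip force at its end, in the units of the state.
- readout.get_obs(): the state, without advancing time (a new reading comes with each control period).
- vision.get_image(name): name is "scene" or "top"; returns a dict with "pixels" (400x640x3 uint8, red, green, blue), "depth" (400x640 float32, m along the optical axis (not along the pixel's ray), 0 where there is no reading), "mtx" (3x3 intrinsics, pixels), "world_from_camera" (4x4, takes a point from camera to world coordinates). Camera axes: x right, y up, looking along -z (the intrinsics and any distortion apply to the point x, -y, -z); pixel columns grow to the right and rows downward; lengths in m; the calibration is good to about 2 mm. A picture is of the moment at which its call begins.
- robot.close_job(): hands the job in; it is judged then, once.
The state is a dict: "time_s": time; "joint_positions": joint angles; "joint_vel": joint speeds; "joint_torque": joint torques, N m; "position": TCP position; "eef_rot": TCP orientation; "wrist_force": force on the tool from outside, world axes, zero at the start; "wrist_torque": the same for the moment, N m; "width": opening from 0.0 (shut) to 1.0 (fully open); "grip_force": force on a finger pad.
Only numpy, scipy, OpenCV 4.12 (cv2) and the standard library are available. Lean on these libraries where they do the work, as an engineer would, in place of code of your own. Each camera call takes 0.05 s, during which the arm holds its last target. There are 200 camera calls.

## Task

Lay each of the two loose wooden slats flat in the row of the clamp bed that fits its length (the longer one in the wide row next to the fixed jaw, the shorter one in the narrow row) and let go of them. Then pump the clamp's trigger towards its fixed post, squeeze after squeeze and never by pushing the bar or pad itself, until the sprung pad has closed both slats up tight against the fixed jaw. Finish while still holding the trigger squeezed, with the pad pressed about half way in on its springs and at no time all the way, which would crush the wood; leave the tin, the timer and the mug alone.

Things in the scene. Friction and masses are not known exactly. Their poses are not given: they have to be found in the camera images.
- clamp: Bar clamp on an aluminium bed, fixed to the worktop, 475 mm long. Origin on the worktop; z up; +y is the clamping direction. In its frame (mm): bed top z = 12, x -70 to 70, y -75 to 165; fixed jaw's face at y = 130, top z = 44; drive housing x -32 to 32, y -225 to -75, top z = 58; the toothed bar sticks out of it to y = -313 at most. Slats lie crosswise on the bed, length along x.
- wide_row (a point): Centre of the wide row, on the bed's top: clamp x 0, y 92.5, z 12 mm. The row spans clamp y 55 to 130 mm (jaw face), with 108 mm in x between its plywood side rails (rail tops 26 mm above the worktop).
- narrow_row (a point): Centre of the narrow row, on the bed's top: clamp x 0, y 20, z 12 mm. It spans clamp y -15 to 55 mm, with 84 mm in x between its rails (tops 26 mm above the worktop). It runs open into the wide row, so the short slat can slide on towards the jaw.
- post (a point): Centre of the outer face (turned to clamp +y) of the fixed black post, at clamp y = -130 mm, 95 mm above the worktop. Post: 32 mm wide in x, 12 mm thick, 58 to 125 mm above the worktop. From the trigger's outer face to this face: 70 mm released, 40 mm fully squeezed. The post does not give, so a finger that closes on it stops; the trigger may also be pushed by a finger on its outer face alone.
- long_slat: Longer wooden slat, 100 x 24 x 20 mm (x, y, z), loose, 50 g x 0.8 to 1.3. Origin at the centre of its underside; x along its length.
- short_slat: Shorter, otherwise identical wooden slat, 76 x 24 x 20 mm, loose, same mass. Origin at the centre of its underside; x along its length.
- trigger_push (a point): Centre of the outer face (turned to clamp -y, away from the post) of the grey upright trigger plate: 95 mm above the worktop, clamp y = -200 mm when released; moves with the trigger. The plate is 32 mm wide in x, 10 mm thick in y and stands free from 58 to 125 mm above the worktop.
- trigger (a joint): Trigger travel towards the post along clamp +y, 0 (released) to 0.030 m (fully squeezed). A light spring (2 to 4 N) returns it. Squeezing drives the bar 1:1 by a pawl on a rack of 6 mm pitch (up to 6 mm of each squeeze is lost taking up the next tooth); on the way back the bar stays where it is.
- bar (a joint): Travel of the toothed steel bar (with back plate and pad) along clamp +y, 0 to 0.145 m; starts at 0 to 0.012. Only the trigger may drive it. Friction of about 2.5 N keeps it in place when the trigger is released, so a pad pressed in by more than about 3 mm springs the bar back unless the trigger is held.
- pad_front (a point): Centre of the front face of the rubber pad (60 wide in x, 8 thick, 26 mm tall), which rides on two rods and springs in front of the bar's back plate and presses the shorter slat; 22 mm above the worktop, clamp y = -30 mm + bar travel - pad travel.
- pad (a joint): How far the pad is pushed back towards the back plate on its springs, 0 (free) to 0.020 m (bottomed). 0.8 N per mm. Brass collars on the rods mark half way (they reach the back plate at about 0.010 m). With the slats together the pad touches them at clamp y = 82 mm. Crushing starts at 0.019.
- tin_1: Food tin, 57 mm across, 72 mm tall, a bystander. Origin at the centre of its underside.
- kitchen_timer: Round kitchen timer, 66 mm across, 62 mm tall, a bystander. Origin at the centre of its underside.
- mug_1: White mug, 59 x 83 x 55 mm, a bystander. Origin at the centre of its underside.
Things that resemble listed ones, but are neither listed nor needed, are in the scene too. What is shaped like the long_slat but black or pink is not meant. What is shaped like the short_slat but pink is not meant.

How it is judged:
On the way:
1. each slat lies flat in its own row, let go (y of long_slat in the frame of clamp between 0.064 and 0.121 m and x of long_slat in the frame of clamp between -0.008 and 0.008 m and z of each of long_slat, short_slat in the frame of clamp below 0.016 m and y of short_slat in the frame of clamp between -0.012 and 0.06 m and x of short_slat in the frame of clamp between -0.008 and 0.008 m and contact force between the fingers and long_slat below 0.3 N and contact force between the fingers and short_slat below 0.3 N), for 0.2 s.
At the end, for the whole second after the job is handed in: Fingers hold the trigger squeezed (over 2 N, over 2 mm); pad pressed in 5 to 16 of 20 mm; pad on short slat, short on long press over 3 N each; long slat within 4 mm of the jaw; slats at rest, flat, square within 0.1 rad, centred within 12 mm (long), 16 mm (short), not touched by the fingers (value of joint pad between 0.005 and 0.016 m and contact force between pad and short_slat above 3 N and contact force between short_slat and long_slat above 3 N and contact force between the fingers and trigger above 2 N and value of joint trigger above 0.002 m and z of each of long_slat, short_slat in the frame of clamp below 0.016 m and x of long_slat in the frame of clamp between -0.012 and 0.012 m and x of short_slat in the frame of clamp between -0.016 and 0.016 m and angle between the y axis of each of long_slat, short_slat and the y axis of clamp, either way round below 0.1 rad and linear speed of short_slat below 0.01 m/s and contact force between the fingers and long_slat below 0.3 N and contact force between the fingers and short_slat below 0.3 N and y of long_slat in the frame of clamp above 0.114 m); the arm keeps its last pose, push and grip.
It fails at once if the pad is pressed all the way in, or presses the slat with more than 17 N (crushed) (value of joint pad above 0.019 m or contact force between pad and short_slat above 17 N).
It fails at once if the robot pushes the bar or the pad itself (more than 5 N) (contact force between any of the arm, the fingers and bar above 5 N or contact force between any of the arm, the fingers and pad above 5 N).
It fails at once if the tin, the timer or the mug is moved by more than 30 mm (distance of any of tin_1, kitchen_timer, mug_1 from where it was at the start of the episode above 0.03 m).
It also fails if it takes over 72 s, if anything falls off the work surface, if the arm or the gripper's body presses on something with over 40 N, if the wrist force passes 120 N, or if a joint passes its speed limit or range.

## Working session

There is one attempt and no reset: what is moved stays moved. The work goes in short steps, Python scripts to look and compute and a tool call to move; the robot and the scene stay as the last step left them, time stands still between calls to the robot, and variables do not carry over. Pictures are saved under pics/ and viewed, at most 10 in all, crops included, and the job is handed in when it is done.

Besides the shell and the picture viewer there is one more tool, called as name(argument=value, ...), one argument or row to a line, values as JSON. step_arm: Moves the arm, as the interface text tells. Its arguments: {"type":"object","properties":{"commands":{"type":"string"},"jaw":{"type":"number"},"newtons":{"type":"number"}},"required":["commands"]}

```bash
ls; mkdir -p pics
python3 - <<'E'
from rig import readout, vision, robot
import cv2,numpy as np
for n in ("top","scene"):
    d=vision.get_image(n); cv2.imwrite(f"pics/{n}0.png",d["pixels"][:,:,::-1]); np.savez(f"{n}0.npz",**d)
    print(n,np.round(d["mtx"],1).tolist(),np.round(d["world_from_camera"],3).tolist())
print(readout.get_obs())
E
```

```text
pics
top [[518.7, 0.0, 317.8], [0.0, 518.7, 199.0], [0.0, 0.0, 1.0]] [[-0.011, 0.979, -0.205, 0.266], [-1.0, -0.012, -0.003, 0.032], [-0.005, 0.205, 0.979, 1.387], [0.0, 0.0, 0.0, 1.0]]
scene [[465.6, 0.0, 316.9], [0.0, 465.6, 206.6], [0.0, 0.0, 1.0]] [[0.483, 0.581, -0.656, -0.221], [-0.876, 0.32, -0.362, -0.414], [-0.0, 0.749, 0.663, 0.882], [0.0, 0.0, 0.0, 1.0]]
{'time_s': 0.1, 'joint_positions': array([ 1.03360242e+00,  3.13400860e-01,  1.49833760e+00, -7.91486935e-06,
        1.33098058e+00, -2.23401991e-01]), 'joint_vel': array([-1.96940947e-05, -2.70067646e-03, -9.37824757e-04, -1.25165501e-03,
        1.43284307e-03,  5.71682314e-04]), 'joint_torque': array([ 1.13845585e-03, -4.12900114e+01, -2.60147846e+01, -2.21429186e-04,
        2.93287289e-03, -1.46463279e-06]), 'position': array([0.16195144, 0.49916893, 0.23079766]), 'eef_rot': array([-2.05487372e-04,  1.56252091e-01,  9.87717048e-01, -5.24383848e-04]), 'wrist_force': array([-1.78636679, -0.00808919, -0.27477462]), 'wrist_torque': array([-0.01981629,  0.01845651,  0.02965107]), 'grip_force': 0.0, 'width': 1.0016379329026261}
```

View pics/top0.png

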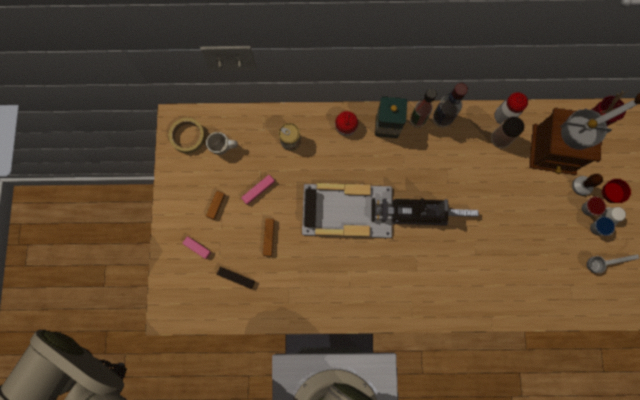

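View pics/scene0.png

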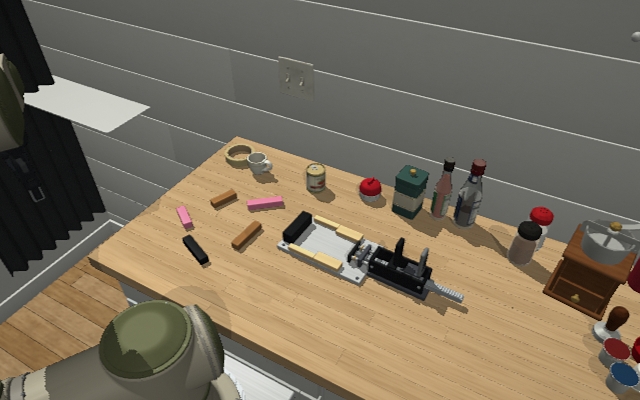

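The top view shows the long brown slat at about (268,237) and the short one at (215,205). The clamp's black jaw is at (310,208), its bed centre near (347,211), and its bar tip at (478,213), so clamp +y points roughly to world +y. The tin is at (290,137), the mug at (218,143), and the timer is the red thing at (346,122).

```bash
cat > h.py <<'E'
import numpy as np,cv2
def cloud(d):
    h,w=d["depth"].shape; u,v=np.meshgrid(np.arange(w),np.arange(h)); K=d["mtx"]; z=d["depth"]
    p=np.stack([(u-K[0,2])/K[0,0]*z,-(v-K[1,2])/K[1,1]*z,-z],-1)
    T=d["world_from_camera"]; return p@T[:3,:3].T+T[:3,3]
def rect(P,m):
    q=P[m][:,:2].astype(np.float32)*1000
    (c,s,a)=cv2.minAreaRect(q); 
    if s[0]<s[1]: s=s[::-1]; a+=90
    return np.round(c,1),np.round(s,1),round((a+90)%180-90,2),len(q),np.round(np.median(P[m][:,2])*1000,1)
E
python3 - <<'E'
from h import *
for n in ("top","scene"):
    d=np.load(n+"0.npz"); P=cloud(d); hsv=cv2.cvtColor(d["pixels"],cv2.COLOR_RGB2HSV)
    boxes={"top":dict(L=(255,212,282,262),S=(200,185,230,225)),"scene":dict(L=(225,215,270,255),S=(205,185,242,212))}[n]
    for k,(a,b,c,e) in boxes.items():
        w=np.zeros(P.shape[:2],bool); w[b:e,a:c]=1
        m=w&(P[...,2]>.014)&(P[...,2]<.026); m2=w&(P[...,2]>.006)
        print(n,k,rect(P,m),rect(P,m2))
    w=(P[...,0]>.25)&(P[...,0]<.6)&(P[...,1]>-.4)&(P[...,1]<.15)
    # jaw tops, bed, trigger/post
    for k,lo,hi in (("jaw",.039,.049),("rails",.022,.03),("hous",.053,.063),("posttrig",.118,.132),("bed",.008,.016)):
        m=w&(P[...,2]>lo)&(P[...,2]<hi); 
        nn,lab,st,ce=cv2.connectedComponentsWithStats(m.astype(np.uint8))
        for i in range(1,nn):
            if st[i,4]>12: print(n,k,rect(P,lab==i))
E
```

```text
top L (array([453.3, 170.7]), array([98.9, 24. ]), -3.53, 332, np.float64(19.6)) (array([382.5, 133.5]), array([292.9,  97.1]), 22.7, 378, np.float64(19.2))
top S (array([542.9, 315.3]), array([76. , 26.3]), -19.78, 237, np.float64(19.9)) (array([409.5, 213.1]), array([449.6, 105. ]), 38.44, 299, np.float64(19.0))
top jaw (array([528.2,  58.6]), array([101.1,  29.3]), -0.7, 394, np.float64(43.6))
top jaw (array([ 542.2, -109.8]), array([14.3,  5.4]), -2.93, 14, np.float64(40.8))
top jaw (array([ 519.1, -136.6]), array([59. ,  8.3]), -1.9, 68, np.float64(42.3))
top jaw (array([ 521.6, -109.1]), array([17.5,  5.6]), -1.53, 15, np.float64(42.0))
top jaw (array([ 500.2, -108.3]), array([17. ,  5.8]), -1.34, 17, np.float64(41.1))
top rails (array([580.7, -30.4]), array([143.7,  28.3]), 87.12, 353, np.float64(25.7))
top rails (array([ 519.3, -125. ]), array([16.6, 12.9]), -22.99, 18, np.float64(24.9))
top rails (array([ 513.3, -187.2]), array([21.3,  7.7]), 84.13, 14, np.float64(28.9))
top rails (array([467.4, -26.9]), array([143.4,  27.3]), 88.88, 383, np.float64(25.9))
top hous (array([ 
[... 2903 characters left out ...]
([ 535.1, -230.5]), array([15.7,  5.4]), -88.81, 14, np.float64(25.6))
scene rails (array([ 485.9, -231.9]), array([136.2,   7.7]), 88.42, 127, np.float64(26.2))
scene rails (array([ 502.9, -343.3]), array([88.2,  7.1]), 86.33, 93, np.float64(26.0))
scene hous (array([ 513.2, -231.4]), array([141.2,  58. ]), 88.05, 530, np.float64(55.7))
scene posttrig (array([ 513.4, -223. ]), array([33.4, 11.2]), -2.02, 61, np.float64(124.6))
scene posttrig (array([ 509.9, -281.1]), array([33.4, 10. ]), -1.62, 59, np.float64(124.2))
scene bed (array([ 511.4, -116.9]), array([387.9, 131.8]), 87.03, 2164, np.float64(13.0))
scene bed (array([ 574.9, -133.2]), array([61.1, 28.9]), -88.8, 119, np.float64(13.2))
```

step_arm(
  commands="3.8 -1.85 0 0 0 -3;3.8 -1.85 0 0 0 0;3.8 -1.85 0 0 0 0;3.8 -1.85 -1 0 0 0;3.8 -1.85 -1 0 0 0;3.8 -1.85 -1 0 0 0;3.8 -1.85 -1 0 0 0;3.8 -1.85 -2 0 0 0;3.8 -1.85 -2 0 0 0;3.8 -1.85 -3 0 0 0;0 0 -3 0 0 0;0 0 0 0 0 0;0 0 0 0 0 0",
  jaw=0.2,
  newtons=25,
)

```text
time_s: 1.4
position: [0.5404, 0.3154, 0.0928]
eef_rot: [-0.0, 0.182, 0.983, -0.0]
wrist_force: [0.1, 0.5, 0.3]
width: 0.599
grip_force: 0.0
```

step_arm(
  commands="0.1 -0.1 -2.9 0 0 0;0 0 -3 0 0 0;0 0 -2 0 0 0;0 0 -0.9 0 0 0;0 0 0 0 0 0;0 0 0 0 0 0",
)

```text
time_s: 2.0
position: [0.5425, 0.3147, 0.0063]
eef_rot: [0.001, 0.182, 0.983, 0.001]
wrist_force: [-0.1, -0.0, -0.7]
width: 0.594
grip_force: 0.0
```

step_arm(
  commands="0 0 0 0 0 0;0 0 0 0 0 0;0 0 0 0 0 0;0 0 0 0 0 0;0 0 0 0 0 0;0 0 0 0 0 0;0 0 2 0 0 0;0 0 4 0 0 0;0 0 0 0 0 0",
  jaw=-1,
)

```text
time_s: 2.9
position: [0.5442, 0.315, 0.0697]
eef_rot: [0.004, 0.182, 0.983, 0.002]
wrist_force: [0.3, 0.3, -0.2]
width: 0.275
grip_force: 24.9
```

step_arm(
  commands="0 0 3.6 0 0 0;-0.25 -4.6 0 0 0 5;-0.25 -4.6 0 0 0 5;-0.25 -4.6 0 0 0 5;-0.25 -4.6 0 0 0 3.5;-0.25 -4.6 0 0 0 0;-0.25 -4.6 0 0 0 0;-0.25 -4.6 0 0 0 0;-0.25 -4.6 0 0 0 0;0 0 0 0 0 0;0 0 0 0 0 0;0 0 0 0 0 0;0 0 0 0 0 0",
)

```text
time_s: 4.2
position: [0.5217, -0.0528, 0.1003]
eef_rot: [-0.0, 0.021, 1.0, 0.0]
wrist_force: [0.3, 0.7, -0.9]
width: 0.27
grip_force: 25.0
```

Run:
```python
from rig import readout, vision
import cv2,numpy as np
o=readout.get_obs();print(np.round(o["position"],4),np.round(o["eef_rot"],3))
a=vision.get_image("top");np.savez("top1.npz",**a)
b=vision.get_image("scene");np.savez("scene1.npz",**b)
i=np.hstack([cv2.resize(a["pixels"][150:270,270:400],None,fx=3,fy=3),cv2.resize(b["pixels"][170:290,270:400],None,fx=3,fy=3)])
cv2.imwrite("pics/p1.png",i[:,:,::-1])
```

```text
[ 0.5217 -0.0528  0.1003] [-0.     0.021  1.     0.   ]
```

View pics/p1.png

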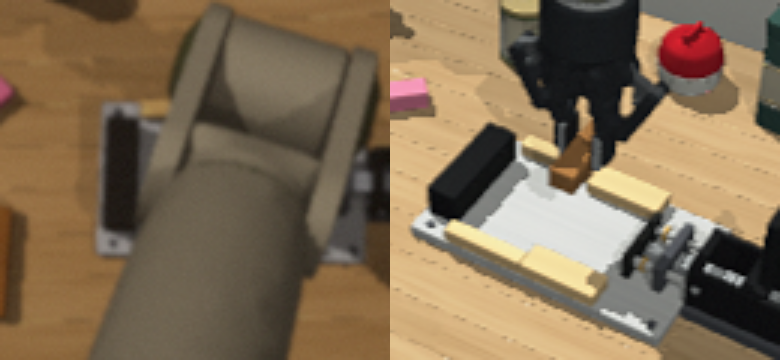

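The left crop (top view) shows only the arm. In the right crop the held slat is at about (575,160), between the narrow-row rails and possibly pitched, so I'm measuring it.

Run:
```python
from h import *
d=np.load("scene1.npz");P=cloud(d);hsv=cv2.cvtColor(d["pixels"],cv2.COLOR_RGB2HSV)
m=(hsv[...,0]>5)&(hsv[...,0]<18)&(hsv[...,1]>130)&(P[...,2]>.07)&(P[...,2]<.16)&(abs(P[...,0]-.52)<.07)&(abs(P[...,1]+.05)<.07)
q=P[m]; print(len(q)); e=((q[:,0]*1000)//6)
for k in np.unique(e):
    s=q[e==k]*1000; print(k*6,len(s),np.round(s.min(0)),np.round(s.max(0)))
```

```text
189
474.0 1 [480. -63. 105.] [480. -63. 105.]
480.0 43 [480. -63.  99.] [486. -44. 119.]
486.0 23 [486. -64. 104.] [492. -42. 119.]
492.0 21 [492. -63. 102.] [498. -44. 120.]
498.0 16 [499. -64. 102.] [504. -46. 118.]
504.0 28 [504. -67. 101.] [510. -43. 157.]
510.0 17 [510. -63. 105.] [516. -41. 118.]
516.0 14 [516. -60. 113.] [522. -43. 119.]
522.0 10 [522. -56. 113.] [527. -42. 119.]
528.0 7 [528. -52. 114.] [532. -42. 117.]
534.0 6 [535. -50. 114.] [539. -45. 117.]
540.0 2 [541. -47. 116.] [542. -45. 116.]
546.0 1 [546. -45. 115.] [546. -45. 115.]
```

step_arm(
  commands="0 0 -3 0 0 0;0 0 -3 0 0 0;0 0 -1.5 0 0 0;0 0 -0.5 0 0 0;0 0 -0.4 0 0 0;0 0 0 0 0 0;0 0 0 0 0 0",
)

```text
time_s: 5.0
position: [0.5224, -0.0539, 0.0175]
eef_rot: [0.001, 0.021, 1.0, -0.0]
wrist_force: [-1.6, 1.4, 5.7]
width: 0.274
grip_force: 25.8
```

step_arm(
  commands="0 0 0 0 0 0;0 0 0 0 0 0;0 0 0 0 0 0;0 0 1 0 0 0;0 0 3 0 0 0;0 0 4 0 0 0;0 0 0 0 0 0;0 0 0 0 0 0",
  jaw=-0.15,
)

```text
time_s: 5.8
position: [0.522, -0.0541, 0.0973]
eef_rot: [0.001, 0.022, 1.0, -0.0]
wrist_force: [-0.4, -0.0, 0.3]
width: 0.423
grip_force: 0.0
```

step_arm(
  commands="-1.4 4.5 1 0 0 0;-1.4 4.5 0 0 0 0;-1.4 4.5 0 0 0 0;-1.4 4.5 0 0 0 0;-1.45 4.4 0 0 0 -0.6;0 0 -3 0 0 0;0 0 -2 0 0 0;0 0 0 0 0 0;0 0 0 0 0 0;0 0 0 0 0 0",
  jaw=0.2,
)

```text
time_s: 6.8
position: [0.4517, 0.1698, 0.0571]
eef_rot: [0.001, 0.027, 1.0, 0.0]
wrist_force: [-0.2, 0.3, 0.0]
width: 0.602
grip_force: 0.0
```

Run:
```python
from rig import vision
from h import *
b=vision.get_image("scene");np.savez("scene2.npz",**b);a=vision.get_image("top");np.savez("top2.npz",**a)
for d in (a,b):
    P=cloud(d);hsv=cv2.cvtColor(d["pixels"],cv2.COLOR_RGB2HSV)
    m=(hsv[...,0]>5)&(hsv[...,0]<18)&(hsv[...,1]>130)&(P[...,2]>.027)&(P[...,2]<.036)&(abs(P[...,0]-.52)<.042)&(abs(P[...,1]+.05)<.04)
    if m.sum()>9: print(rect(P,m))
```

```text
(array([522.5, -54.2]), array([75.9, 21.7]), -1.71, 222, np.float64(31.6))
(array([519.8, -55.2]), array([76.3, 23.2]), 0.45, 197, np.float64(32.9))
```

step_arm(
  commands="0 0 -2.5 0 0 0;0 0 -2 0 0 0;0 0 -0.8 0 0 0;0 0 0 0 0 0;0 0 0 0 0 0",
)

```text
time_s: 7.4
position: [0.4518, 0.17, 0.0042]
eef_rot: [0.001, 0.027, 1.0, 0.0]
wrist_force: [-0.5, -0.0, 0.3]
width: 0.596
grip_force: 0.0
```

step_arm(
  commands="0 0 0 0 0 0;0 0 0 0 0 0;0 0 0 0 0 0;0 0 0 0 0 0;0 0 0 0 0 0;0 0 2 0 0 0;0 0 4 0 0 0;0 0 3.6 0 0 0;0 0 0 0 0 0;0 0 0 0 0 0",
  jaw=-1,
)

```text
time_s: 8.4
position: [0.4512, 0.17, 0.0996]
eef_rot: [0.001, 0.027, 1.0, 0.0]
wrist_force: [1.1, 0.7, -0.9]
width: 0.278
grip_force: 24.7
```

step_arm(
  commands="1.8 -4.1 0 0 0 0.6;1.8 -4.1 0 0 0 0;1.8 -4.1 0 0 0 0;1.9 -4.2 0 0 0 0;0 0 0 0 0 0;0 0 0 0 0 0;0 0 -3 0 0 0;0 0 -2 0 0 0;0 0 0 0 0 0;0 0 0 0 0 0",
)

```text
time_s: 9.4
position: [0.5239, 0.0059, 0.0494]
eef_rot: [-0.0, 0.021, 1.0, 0.0]
wrist_force: [-0.3, 0.0, 0.2]
width: 0.272
grip_force: 24.8
```

Run:
```python
from rig import vision
from h import *
d=vision.get_image("scene");np.savez("scene3.npz",**d)
P=cloud(d);hsv=cv2.cvtColor(d["pixels"],cv2.COLOR_RGB2HSV)
m=(hsv[...,0]>5)&(hsv[...,0]<18)&(hsv[...,1]>130)&(P[...,2]>.045)&(P[...,2]<.085)&(abs(P[...,0]-.52)<.07)&(abs(P[...,1]-.005)<.03)
q=P[m]*1000
for k in range(460,590,15):
    s=q[(q[:,0]>k)&(q[:,0]<k+15)]
    if len(s): print(k,len(s),np.round(s.min(0)),np.round(s.max(0)))
cv2.imwrite("pics/p3.png",cv2.resize(d["pixels"][190:310,260:400],None,fx=4,fy=4)[:,:,::-1])
```

```text
460 26 [472.  -3.  51.] [475.  17.  68.]
475 59 [475.  -5.  50.] [490.  19.  69.]
490 55 [490.  -6.  49.] [505.  18.  69.]
505 42 [505.  -6.  50.] [520.  16.  68.]
520 20 [521.   2.  64.] [534.  16.  70.]
535 5 [535.   8.  64.] [547.  15.  67.]
550 1 [565.  -5.  69.] [565.  -5.  69.]
565 3 [571.  -4.  61.] [574.  -1.  67.]
```

View pics/p3.png

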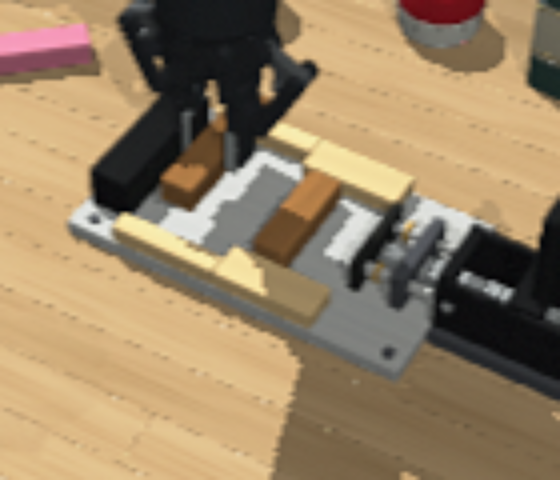

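The long slat is held level at (200,165) over the wide row. The short one lies flat at (300,215) in the narrow row, and the pad and back plate stand at (375,250).

step_arm(
  commands="0 0 -1.5 0 0 0;0 0 -1 0 0 0;0 0 -0.5 0 0 0;0 0 -0.3 0 0 0;0 0 0 0 0 0;0 0 0 0 0 0",
)

```text
time_s: 10.05
position: [0.5244, 0.005, 0.0167]
eef_rot: [0.0, 0.022, 1.0, -0.0]
wrist_force: [-1.2, 0.0, -0.5]
width: 0.272
grip_force: 24.9
```

step_arm(
  commands="0 0 0 0 0 0;0 0 0 0 0 0;0 0 0 0 0 0;0 0 0 0 0 0;0 0 1 0 0 0;0 0 3 0 0 0;0 0 4 0 0 0;0 0 5 0 0 0;0 0 0 0 0 0",
  jaw=-0.15,
)

```text
time_s: 10.95
position: [0.527, 0.0045, 0.1532]
eef_rot: [0.006, 0.022, 1.0, -0.001]
wrist_force: [-0.3, 0.1, -0.7]
width: 0.425
grip_force: 0.0
```

step_arm(
  commands="0 -1 5 0 0 0;-0.2 -4.2 0 0 0 0;-0.2 -4.2 0 0 0 0;-0.2 -4.2 0 0 0 0;-0.2 -4.2 0 0 0 0;-0.2 -4.2 0 0 0 0;-0.2 -4.2 0 0 0 0;-0.2 -4.2 0 0 0 0;-0.2 -2.7 0 0 0 0;0 0 0 0 0 0;0 0 0 0 0 0;0 0 0 0 0 0",
  jaw=-1,
)

```text
time_s: 12.15
position: [0.5084, -0.3247, 0.1956]
eef_rot: [0.0, 0.021, 1.0, 0.0]
wrist_force: [0.7, 0.4, -0.3]
width: -0.0
grip_force: 0.0
```

```bash
cat > meas.py <<'E'
import sys
from rig import vision
from h import *
def C(P):
    t=np.radians(-2.5); R=np.array([[np.cos(t),-np.sin(t)],[np.sin(t),np.cos(t)]])
    q=(P[...,:2]*1000-[520.3,-87.0])@R; return np.dstack([q,P[...,2]*1000])
def go(tag,only=("top","scene")):
    for n in only:
        d=vision.get_image(n);np.savez(n+tag+".npz",**d)
        P=cloud(d);Q=C(P);hsv=cv2.cvtColor(d["pixels"],cv2.COLOR_RGB2HSV)
        br=(hsv[...,0]>5)&(hsv[...,0]<18)&(hsv[...,1]>130)
        x,y,z=Q[...,0],Q[...,1],Q[...,2]
        m=br&(z>27)&(z<38)&(abs(x)<52)&(y<129)&(y>-20)
        nn,lab,st,ce=cv2.connectedComponentsWithStats(m.astype(np.uint8))
        for i in range(1,nn):
            if st[i,4]>40:print(n,"slat",rect(Q/1000,lab==i))
        # dark/grey tall things across pad region: top z 33-47
        m=~br&(z>32)&(z<48)&(abs(x)<30)&(y<118)&(y>-72)
        yy=y[m]; h,e=np.histogram(yy,bins=np.arange(-72,122,3)); print(n,"tall",[(int(e[i]),int(h[i]),int(np.median(z[m&(y>=e[i])&(y<e[i+1])]))) for i in range(len(h)) if h[i]>3])
    return d
if __name__=="__main__":
    d=go(sys.argv[1])
    cv2.imwrite(f"pics/m{sys.argv[1]}.png",cv2.resize(d["pixels"][200:320,270:440],None,fx=4,fy=4)[:,:,::-1])
E
python3 meas.py A
```

```text
top slat (array([ 4.4, 91.5]), array([92.1, 21.4]), -0.87, 252, np.float64(31.8))
top slat (array([ 0.7, 32.9]), array([76.8, 21.8]), 1.16, 219, np.float64(31.8))
top tall [(-69, 6, 35), (-66, 6, 35), (-63, 4, 33), (-60, 13, 33), (-54, 31, 40), (-51, 25, 42), (-48, 26, 40), (-45, 5, 33), (-42, 4, 33), (-39, 4, 34), (-36, 9, 33), (-30, 6, 34), (-27, 22, 40), (-24, 22, 39), (-21, 23, 40), (-18, 8, 34), (102, 7, 34)]
scene slat (array([-2.1, 90.2]), array([99.9, 24.5]), -0.97, 263, np.float64(33.0))
scene slat (array([-1.4, 32.2]), array([78., 24.]), 1.35, 210, np.float64(32.8))
scene tall [(-69, 4, 35), (-66, 11, 33), (-63, 8, 33), (-60, 9, 33), (-57, 44, 40), (-54, 27, 44), (-51, 21, 44), (-48, 10, 43), (-42, 11, 33), (-39, 11, 34), (-36, 13, 35), (-33, 8, 34), (-30, 11, 36), (-27, 37, 40), (-24, 23, 42), (-21, 18, 41), (42, 8, 34), (102, 5, 32)]
```

View pics/mA.png

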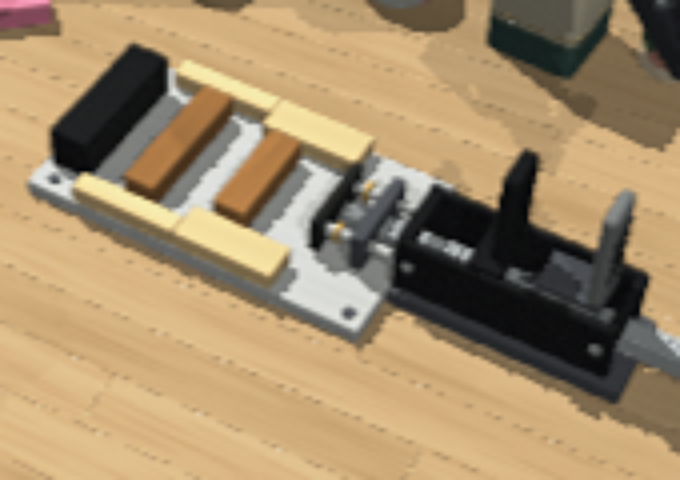

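The slats lie flat at (180,140) and (260,175). The pad is at (335,215) with its back plate at (375,225), the post at (520,200) and the trigger at (612,245).

step_arm(
  commands="0.1 0 -4 0 0 0;0 0 -3.5 0 0 0;0 0 -3 0 0 0;0 0 0 0 0 0;0.05 1 0 0 0 0;0.05 1 0 0 0 0;0.02 0.5 0 0 0 0;0 0 0 0 0 0;0 0 0 0 0 0",
)

```text
time_s: 13.15
position: [0.5107, -0.3008, 0.0912]
eef_rot: [0.0, 0.021, 1.0, -0.0]
wrist_force: [0.3, 0.6, -0.8]
width: 0.002
grip_force: 0.0
```

step_arm(
  commands="0.04 0.8 0 0 0 0;0.04 0.8 0 0 0 0;0.04 0.8 0 0 0 0;0 0 0 0 0 0;0 0 0 0 0 0",
)

```text
time_s: 13.65
position: [0.5117, -0.2772, 0.0907]
eef_rot: [0.0, 0.022, 1.0, -0.0]
wrist_force: [-1.2, -2.9, 3.5]
width: -0.001
grip_force: 1.6
```

```bash
python3 meas.py B
```

```text
top slat (array([ 8.5, 91.5]), array([84.7, 21.4]), 1.29, 222, np.float64(31.9))
top slat (array([ 0.4, 32.8]), array([77. , 21.8]), 1.07, 218, np.float64(31.9))
top tall [(-45, 7, 34), (-42, 7, 35), (-39, 7, 33), (-36, 6, 33), (-33, 17, 40), (-30, 28, 42), (-27, 28, 43), (-24, 17, 36), (-21, 4, 32), (-18, 6, 35), (-15, 7, 34), (-12, 11, 35), (-9, 4, 32), (-3, 22, 41), (0, 22, 41), (3, 22, 40), (102, 7, 34)]
scene slat (array([-0.3, 90.8]), array([101.8,  22.8]), -0.39, 260, np.float64(33.0))
scene slat (array([-2. , 32.1]), array([77.6, 23.4]), 1.84, 202, np.float64(32.6))
scene tall [(-51, 4, 33), (-48, 9, 34), (-45, 6, 34), (-42, 11, 34), (-39, 7, 33), (-36, 15, 35), (-33, 46, 42), (-30, 22, 44), (-27, 20, 43), (-24, 9, 42), (-21, 4, 34), (-18, 8, 34), (-15, 10, 35), (-12, 14, 34), (-9, 7, 35), (-6, 14, 35), (-3, 40, 39), (0, 20, 42), (3, 12, 41), (42, 12, 33), (102, 8, 33)]
```

View pics/mB.png

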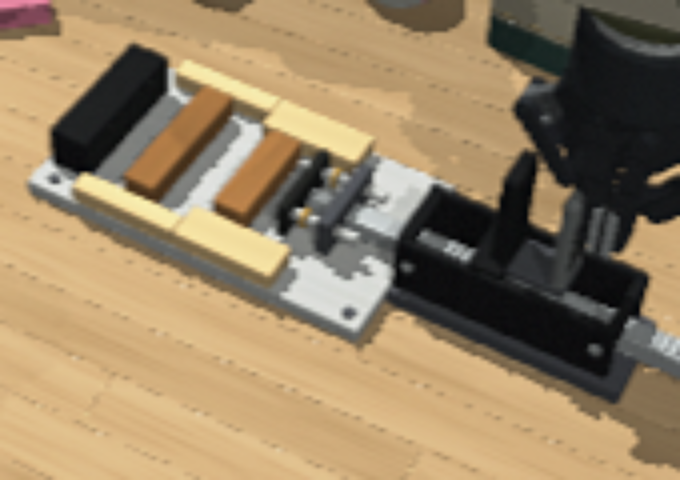

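The trigger at (570,245) is squeezed by the finger, and the pad moved about 23 mm to (300,190).

step_arm(
  commands="0.02 0.4 0 0 0 0;0 0 0 0 0 0;0 0 0 0 0 0",
)

```text
time_s: 14.05
position: [0.5119, -0.2732, 0.0905]
eef_rot: [0.0, 0.022, 1.0, -0.0]
wrist_force: [-0.3, -4.4, 3.2]
width: 0.0
grip_force: 2.4
```

step_arm(
  commands="-0.04 -1 0 0 0 0;-0.04 -1 0 0 0 0;-0.05 -1.1 0 0 0 0;0 0 0 0 0 0;0 0 0 0 0 0;0 0 0 0 0 0;0.04 1 0 0 0 0;0.04 1 0 0 0 0;0.05 0.8 0 0 0 0;0 0.3 0 0 0 0;0 0 0 0 0 0;0 0 0 0 0 0",
)

```text
time_s: 15.25
position: [0.5118, -0.2723, 0.0903]
eef_rot: [-0.0, 0.021, 1.0, -0.0]
wrist_force: [-0.4, -3.3, -1.7]
width: -0.003
grip_force: 1.9
```

```bash
python3 meas.py C
```

```text
top slat (array([ 5.9, 91.4]), array([89.5, 21.4]), -2.02, 237, np.float64(31.9))
top slat (array([ 0.6, 43.7]), array([75.8, 21.5]), 0.86, 218, np.float64(32.2))
top tall [(-63, 6, 33), (-60, 8, 34), (-48, 4, 38), (-18, 6, 33), (-15, 12, 33), (-12, 7, 33), (-9, 7, 34), (-6, 19, 42), (-3, 24, 42), (0, 22, 42), (3, 21, 42), (6, 6, 34), (9, 6, 32), (12, 5, 34), (15, 7, 36), (21, 5, 35), (24, 6, 38), (27, 23, 41), (30, 20, 40), (54, 4, 33), (102, 7, 33)]
scene slat (array([-0.6, 91. ]), array([101.9,  23.6]), -1.5, 258, np.float64(33.1))
scene slat (array([-3. , 44.8]), array([77.9, 22.4]), 6.22, 159, np.float64(33.1))
scene tall [(-66, 6, 34), (-63, 6, 33), (-60, 6, 34), (-54, 5, 34), (-51, 4, 36), (-48, 6, 33), (-27, 4, 32), (-24, 5, 32), (-21, 6, 33), (-18, 8, 33), (-15, 8, 33), (-12, 9, 33), (-9, 7, 34), (-6, 40, 38), (-3, 28, 44), (0, 20, 45), (3, 15, 43), (9, 5, 33), (12, 12, 34), (15, 15, 35), (18, 6, 34), (21, 6, 35), (24, 36, 38), (27, 28, 41), (30, 7, 41), (54, 11, 33), (102, 4, 32)]
```

step_arm(
  commands="-0.04 -1.1 0 0 0 0;-0.04 -1 0 0 0 0;-0.05 -1.1 0 0 0 0;0 0 0 0 0 0;0 0 0 0 0 0;0 0 0 0 0 0;0.04 1 0 0 0 0;0.04 1 0 0 0 0;0.05 0.8 0 0 0 0;0 0.3 0 0 0 0;0 0 0 0 0 0;0 0 0 0 0 0",
)

```text
time_s: 16.55
position: [0.5119, -0.2734, 0.0905]
eef_rot: [0.0, 0.021, 1.0, -0.0]
wrist_force: [-0.5, -4.6, -1.3]
width: 0.002
grip_force: 1.9
```

```bash
python3 meas.py D
```

```text
top slat (array([ 5.9, 78.3]), array([90.8, 47.8]), 1.76, 462, np.float64(31.8))
top tall [(-69, 5, 33), (-66, 5, 33), (-60, 6, 33), (-57, 4, 34), (-42, 5, 32), (-39, 4, 33), (-36, 5, 33), (-30, 4, 33), (-27, 4, 35), (-15, 4, 32), (6, 8, 34), (9, 7, 35), (12, 9, 34), (15, 6, 33), (18, 20, 41), (21, 22, 42), (24, 22, 42), (27, 25, 42), (30, 5, 32), (33, 4, 33), (36, 8, 35), (39, 5, 37), (42, 4, 34), (45, 7, 34), (48, 22, 40), (51, 23, 41), (54, 12, 39)]
scene slat (array([-0.9, 79.6]), array([100. ,  48.9]), 3.3, 432, np.float64(33.0))
scene tall [(-66, 4, 35), (-63, 7, 33), (-60, 6, 34), (-57, 6, 36), (-51, 5, 34), (-48, 5, 34), (-45, 7, 34), (-39, 6, 35), (-36, 7, 35), (-33, 8, 33), (-30, 8, 33), (-27, 4, 34), (-24, 6, 33), (-18, 5, 32), (-9, 5, 33), (3, 7, 34), (6, 8, 33), (9, 9, 34), (12, 10, 33), (15, 17, 34), (18, 45, 40), (21, 20, 44), (24, 23, 44), (27, 4, 43), (33, 6, 35), (36, 10, 35), (39, 10, 36), (42, 6, 34), (45, 20, 37), (48, 34, 41), (51, 19, 41), (102, 6, 33)]
```

step_arm(
  commands="-0.04 -1 0 0 0 0;-0.04 -1 0 0 0 0;-0.05 -1.1 0 0 0 0;0 0 0 0 0 0;0 0 0 0 0 0;0 0 0 0 0 0;0.04 1 0 0 0 0;0.04 1 0 0 0 0;0.05 0.8 0 0 0 0;0 0.3 0 0 0 0;0 0 0 0 0 0;0 0 0 0 0 0",
)

```text
time_s: 17.85
position: [0.5119, -0.2734, 0.0905]
eef_rot: [0.0, 0.021, 1.0, -0.0]
wrist_force: [-0.0, -5.0, -1.3]
width: 0.003
grip_force: 2.0
```

```bash
python3 meas.py E
```

```text
top slat (array([  6.8, 102.4]), array([87.2, 48. ]), 1.34, 417, np.float64(32.0))
top tall [(-69, 4, 34), (-60, 4, 33), (-57, 5, 35), (-45, 4, 32), (-36, 4, 34), (-33, 4, 33), (-24, 4, 34), (-9, 5, 33), (3, 4, 33), (9, 5, 33), (27, 4, 33), (30, 6, 33), (33, 7, 32), (36, 8, 33), (39, 4, 33), (42, 21, 41), (45, 22, 42), (48, 24, 41), (51, 24, 42), (54, 6, 32), (57, 6, 33), (60, 5, 36), (63, 5, 38), (69, 7, 34), (72, 24, 39), (75, 26, 41), (78, 4, 41)]
scene slat (array([-1.000e-01,  1.036e+02]), array([100.8,  49.1]), 3.01, 427, np.float64(33.1))
scene tall [(-66, 4, 33), (-63, 8, 34), (-60, 4, 33), (-57, 7, 33), (-54, 7, 35), (-51, 6, 36), (-48, 4, 34), (-45, 6, 33), (-42, 5, 34), (-39, 7, 34), (-36, 4, 34), (-33, 7, 35), (-27, 5, 34), (-24, 5, 35), (-21, 6, 35), (-15, 5, 35), (-12, 5, 34), (-9, 4, 35), (-3, 5, 33), (0, 5, 34), (3, 4, 33), (6, 4, 32), (15, 5, 33), (21, 5, 34), (27, 7, 33), (30, 9, 33), (33, 12, 33), (36, 8, 33), (39, 15, 36), (42, 46, 39), (45, 20, 43), (48, 25, 44), (51, 4, 42), (57, 8, 34), (60, 11, 34), (63, 8, 34), (66, 6, 35), (69, 15, 36), (72, 36, 39), (75, 21, 42)]
```

View pics/mE.png

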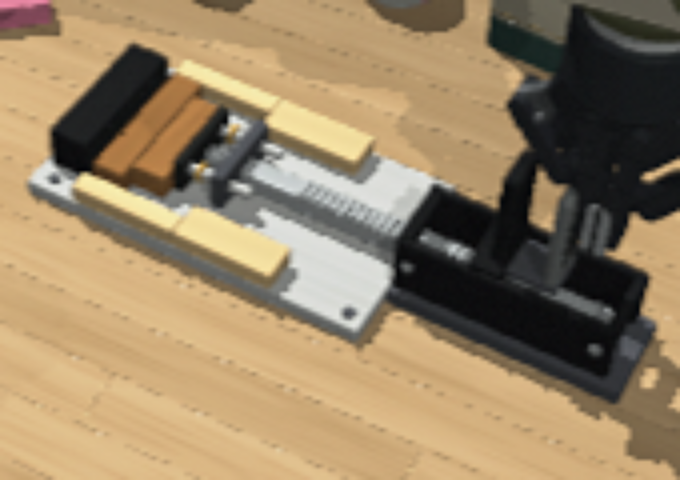

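The slats are together at (170,140), with a small gap left to the jaw at (110,110). The pad is behind them at (205,140) and still uncompressed. The final squeeze goes in small steps.

step_arm(
  commands="-0.04 -1 0 0 0 0;-0.04 -1 0 0 0 0;-0.05 -1.1 0 0 0 0;0 0 0 0 0 0;0 0 0 0 0 0;0 0 0 0 0 0;0.03 0.8 0 0 0 0;0.03 0.5 0 0 0 0;0.02 0.3 0 0 0 0;0 0 0 0 0 0;0 0 0 0 0 0",
)

```text
time_s: 19.05
position: [0.5113, -0.2891, 0.0905]
eef_rot: [0.0, 0.021, 1.0, -0.001]
wrist_force: [-1.3, -6.3, -1.4]
width: 0.0
grip_force: 3.3
```

```bash
python3 meas.py F
```

```text
top slat (array([ 15.9, 105.1]), array([68.9, 47.9]), 1.74, 335, np.float64(31.9))
top tall [(-66, 4, 36), (-60, 7, 34), (-57, 4, 33), (-48, 4, 34), (-42, 4, 34), (-36, 4, 35), (-24, 4, 34), (-21, 4, 34), (-18, 4, 33), (-15, 4, 33), (-12, 8, 35), (0, 4, 34), (9, 7, 33), (30, 4, 34), (33, 7, 34), (36, 8, 34), (39, 6, 35), (42, 7, 33), (45, 5, 33), (48, 4, 33), (51, 23, 41), (54, 25, 42), (57, 30, 43), (60, 9, 38), (66, 5, 33), (69, 4, 34), (72, 5, 34), (75, 25, 40), (78, 22, 41)]
scene slat (array([ -0.3, 104.2]), array([102.6,  49.5]), 0.66, 419, np.float64(33.0))
scene tall [(-69, 4, 35), (-66, 4, 35), (-63, 4, 34), (-60, 6, 33), (-57, 5, 34), (-54, 6, 33), (-51, 6, 33), (-48, 5, 35), (-45, 5, 34), (-42, 5, 36), (-39, 6, 34), (-36, 6, 34), (-33, 4, 34), (-30, 6, 34), (-27, 6, 33), (-24, 7, 33), (-18, 8, 33), (-15, 8, 33), (-12, 4, 33), (-9, 8, 34), (-6, 4, 34), (-3, 4, 33), (0, 6, 34), (3, 4, 35), (6, 4, 34), (12, 4, 32), (15, 4, 32), (21, 6, 34), (30, 9, 34), (33, 8, 34), (36, 7, 34), (39, 7, 33), (42, 6, 34), (45, 6, 32), (48, 33, 37), (51, 31, 43), (54, 23, 44), (57, 16, 42), (60, 4, 41), (63, 12, 36), (66, 5, 36), (72, 21, 38), (75, 35, 39), (78, 17, 41)]
```

step_arm(
  commands="0.02 0.4 0 0 0 0;0 0 0 0 0 0;0 0 0 0 0 0",
)

```text
time_s: 19.45
position: [0.5114, -0.2857, 0.0906]
eef_rot: [0.0, 0.021, 1.0, -0.001]
wrist_force: [-2.2, -10.7, -2.5]
width: -0.001
grip_force: 4.8
```

```bash
python3 meas.py G | grep -v tall
python3 - <<'E'
from h import *; from meas import C
# subpixel-ish: median y of back plate and pad tops by gap, for E,F,G
for t in "AEFG":
  for n in ("top","scene"):
    Q=C(cloud(np.load(n+t+".npz")));x,y,z=Q[...,0],Q[...,1],Q[...,2]
    lo=dict(A=-62,E=38,F=46,G=48)[t]; mid=dict(A=-38,E=62,F=67,G=69)[t]
    hi=mid+28
    b=(z>37.5)&(z<48)&(abs(x)<28)
    B=y[b&(y>lo)&(y<mid)];Pd=y[b&(y>mid)&(y<min(hi,95))]
    print(t,n,np.round([np.median(B),np.median(Pd),np.median(Pd)-np.median(B)],1),len(B),len(Pd))
E
```

```text
top slat (array([ 15.3, 104.7]), array([70.5, 48.2]), -0.83, 340, np.float64(31.5))
scene slat (array([ -1.6, 104.6]), array([99.8, 48.5]), -0.12, 417, np.float64(33.1))
A top [-50.4 -22.1  28.3] 75 50
A scene [-52.4 -23.8  28.6] 78 71
E top [48.8 75.5 26.7] 79 59
E scene [46.2 74.8 28.6] 77 63
F top [55.9 78.5 22.6] 76 49
F scene [54.5 76.8 22.3] 80 56
G top [59.3 78.7 19.4] 82 53
G scene [56.8 77.3 20.4] 75 57
```

step_arm(
  commands="0 0.15 0 0 0 0;0 0 0 0 0 0;0 0 0 0 0 0;0 0 0 0 0 0;0 0 0 0 0 0",
)

```text
time_s: 20.05
position: [0.5114, -0.2847, 0.0906]
eef_rot: [0.0, 0.022, 1.0, -0.002]
wrist_force: [-1.3, -11.8, -2.7]
width: 0.001
grip_force: 5.9
```

```bash
python3 meas.py H|grep -v tall
```

```text
top slat (array([ 13.9, 104.7]), array([72.6, 48.2]), -2.39, 353, np.float64(31.8))
scene slat (array([ -1.1, 104.9]), array([100. ,  48.9]), 1.47, 417, np.float64(33.2))
```

View pics/mH.png

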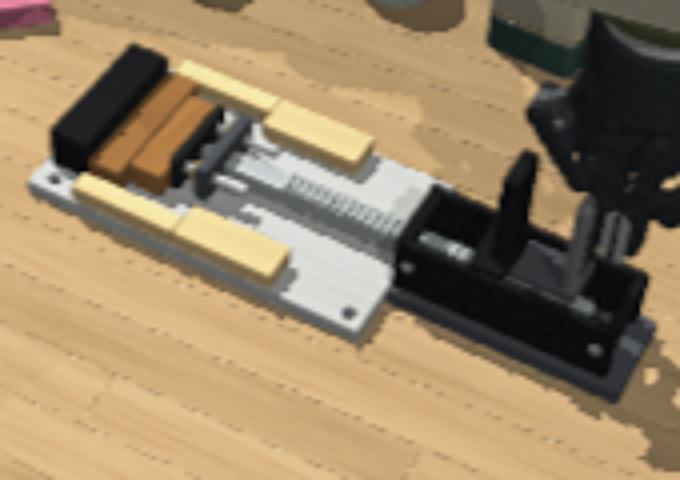

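The slats are shut tight against the jaw at (110,110)–(190,150). The pad is about 9–10 mm in, with the collars at the back plate (215,155), and the finger is holding the trigger at (585,250).

```bash
python3 -c "
from rig import robot
print(robot.close_job())"
```

```text
the job is handed in; nothing more can be done
None
```

I laid both slats in their rows, pumped them up tight against the fixed jaw in five squeezes, and handed the job in with the trigger still held and the pad pressed in about 9–10 mm of its 20 mm; the interface did not report a verdict.

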